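# Start a screw eye in the lid of a shipping crate

### The arm

A 6-joint arm with a two-finger parallel gripper is mounted at the origin on the work surface. World frame = base frame: x ahead of the robot, y to its left, z up, the work surface at z = 0. Lengths are in m, angles in rad, forces in N, time in s.
With the tool pointing down it reaches from about 0.325 to 0.9 m from the base axis. Payload 6.1 kg.
Tool frame: the origin (TCP) lies midway between the tips of the shut fingers; the grasp point (between the pads) lies 19 mm behind it; z points along the fingers, y is the line along which they close (so a half turn about z gives the same grasp; the last joint's range is limited). The gripper opens to 85 mm and grips with 20 to 120 N. Pads are 22 mm wide; open, the fingers measure 114 mm over their backs; the gripper's body (76 mm by 85 mm) begins 54 mm behind the grasp point. The pads swing forward as they close: fully open they stand 13 mm farther back than shut.
Start: joints at [-1.387, 0.22, 1.526, -0, 1.395, -0.126], TCP at [0.191, -0.595, 0.231] pointing down, gripper open.
Joint ranges: [-2.98, 2.98], [-0.91, 2.08], [0.09, 2.57], [-1.24, 4.39], [0.2, 2.65], [-2.68, 2.68]. Speed limits (rad/s): [2.57, 2.57, 3.01, 3.14, 3.14, 3.14].

### API

Orientations are given as a unit quaternion [w, x, y, z].
In Python, from workcell import env gives the robot as it stands.
- The arm moves only by the shell command python3 -m pendant 'ROWS' [OPENING]. ROWS is JSON, a list of rows, each an object with "travel": the shift along the tool's x, y, z in cm, a list of three; "turn": the turn about the tool's z in degrees. A call has 1 to 10 rows; each row shifts and turns the commanded pose from where the row before left it, along the tool's axes as they then stand; what a row does not reach is not made up. A row lasts 1/8 s, in which the tool goes at most 62.5 mm and 10.7 degrees, less where a joint would pass 70% of its speed; a pose out of reach is approached as far as the arm can. A call is refused whole if a number of a shift passes 6.25 or a number of a turn 10.7, either way. A call with a gripper value outside its range is refused whole. OPENING is the finger opening in cm, from 0 to 8.54, set as the call begins (- or left out, the last holds). The fingers move at their own pace and stop on an object; the grip force is fixed at half the most. Time passes only in rows, so rows that do not move let the fingers close. It gives the time, the measured TCP pose, the force, the opening and the grip force at its end, in the units of the state.
- env.observe(): the state, without advancing time (a new reading comes with each control period).
- env.camera(name): name is "scene" or "top"; returns a dict with "img" (480x640x3 uint8, red, green, blue), "fx", "fy", "cx", "cy" (pixels), "rvec" (rotation vector, rad) and "tvec" (3), from world to camera coordinates, as OpenCV has them. Camera axes: x right, y down, z forward; pixel columns grow to the right and rows downward; lengths in m; the calibration is good to about 2 mm. A picture is of the moment at which its call begins. There is no depth.
- env.sign_off(): hands the job in; it is judged then, once.
The state is a dict: "time": time; "qpos": joint angles; "qvel": joint speeds; "joint_efforts": joint torques, N m; "position": TCP position; "ee_rot": TCP orientation; "ft_force": force on the tool from outside, world axes, zero at the start; "moment": the same for the moment, N m; "width": finger opening in m; "finger_force": force on a finger pad.
Only numpy, scipy, OpenCV 4.12 (cv2) and the standard library are available. Lean on these libraries where they do the work, as an engineer would, in place of code of your own. Each camera call takes 0.05 s, during which the arm holds its last target. There are 200 camera calls.

### The job

Start the second lifting eye of this crate: take the steel screw eye out of the dark kit block, stand it upright in the drilled hole in the crate lid and, leaning down on it firmly (15 to 20 N; over 30 N, sideways wrenching included, splits the wood), turn it clockwise at least one full turn so that it cuts its first thread and sits a thread (4 mm) deeper. Let go and leave it standing upright in its hole, with the tape roll, calculator and screwdriver undisturbed.

Things in the scene. Friction and masses are not known exactly. Their poses are not given: they have to be found in the camera images.
- eye_screw: loose steel screw eye, 83 mm tall, about 90 g, right-handed thread (clockwise from above drives it in). Origin at its point, z up the shank, ring in its x-z plane: pinch the ring along the body's y (half a turn is the same grip). Starts upright in the kit block, 35 mm deep, at a random yaw. Stands unheld in the block or the lid hole, where it may lean up to 5 degrees
- eye_tip (a point): the point of the screw eye, its lowest end: blunt, 7 mm across, widening over 13 mm to the round 10 mm shank
- eye_neck (a point): on the screw eye's axis 45 mm above the point, where the straight 10 mm shank ends and the ring begins. It stands 20 mm above the hole's mouth when the point rests on the uncut wood in the lid, 16 mm after one full turn of cutting
- eye_ring (a point): centre of the ring, on the axis, 63 mm above the point: the height to grip. Ring of round 10 mm bar, 40 mm outside, 20 mm inside, its top 83 mm above the point
- pilot_hole (a point): centre of the mouth of the drilled hole, on top of the cleat, z up; 11.5 mm in diameter, 3 mm chamfer, pencilled cross lines. 25 mm down lies uncut wood. Turned clockwise under less than about 10 to 13 N (varies with friction) the point spins on the spot; pressed harder it bites and sinks 4 mm a turn, two turns at most; turning back under load raises it. It keeps its depth when let go
- crate: fixed wooden crate, 260 (x) by 400 mm (y), origin under its centre on the table. Lid boards' top at 148 mm; two cleats 240 by 70 mm, top at 173 mm, at y = +120 mm (drilled hole in the middle) and -120 mm (other eye already fully home, ring 37 mm high). The lid lies on a foam gasket: it gives 1 mm per 10 N, at most 4 mm, and springs back
- kit_block: fixed dark timber block 90 (x) by 140 (y) by 80 mm high with two drilled holes 70 mm apart, 35 mm deep, one of them holding the screw eye (at local y = +35 mm) and one empty; origin at the centre of its underside on the table
- tape_roll: loose brown tape roll lying flat, 100 mm in diameter, 48 mm high, origin at the centre of its underside; leave alone
- calculator: loose black desk calculator 160 by 110 by 25 mm, origin at the centre of its underside; leave alone
- screwdriver: loose screwdriver with yellow handle, 200 mm long, lying along its x; leave alone

How it is judged:
By the outcome, as a careful person would: the job done as asked, in the order asked, and still so for the second after the job is handed in, with the robot touching nothing.
It also fails if it takes over 72 s, if anything falls off the work surface, if the arm or the gripper's body presses on something with over 40 N, if the wrist force passes 120 N, or if a joint passes its speed limit or range.

## Working session

There is one attempt and no reset: what is moved stays moved. The work goes in short steps, Python scripts to look and compute and a shell command to move; the robot and the scene stay as the last step left them, time stands still between calls to the robot, and variables do not carry over. Pictures are saved under pics/ and viewed, at most 10 in all, crops included, and the job is handed in when it is done.

```bash
ls; mkdir -p pics
python3 - <<'E'
from workcell import env
import cv2
s=env.observe()
print({k:s[k] for k in ("time","position","ee_rot","ft_force","width")})
for n in("scene","top"):
    c=env.camera(n); cv2.imwrite(f"pics/{n}0.png",c["img"][:,:,::-1]); print(n,[c[k] for k in("fx","cx","cy","rvec","tvec")])
E
```

```text
pics
{'time': 0.0, 'position': array([ 0.19041478, -0.59464453,  0.23019215]), 'ee_rot': array([-9.71779097e-04,  9.88027082e-01,  1.54277476e-01, -3.73483591e-05]), 'ft_force': array([-0.2189722 ,  0.43792637,  0.3067013 ]), 'width': 0.08521447998350502}
scene [481.2953758152038, 319.99980989771717, 244.63698774939442, array([ 0.66885463,  2.68558341, -1.04889816]), array([ 0.47783422, -0.05308303,  1.50219382])]
top [457.2388998645424, 322.7316873767738, 243.43504413531846, array([ 2.209571  , -2.16751403,  0.08459161]), array([-0.06723785,  0.50500955,  1.20615029])]
```

View pics/scene0.png

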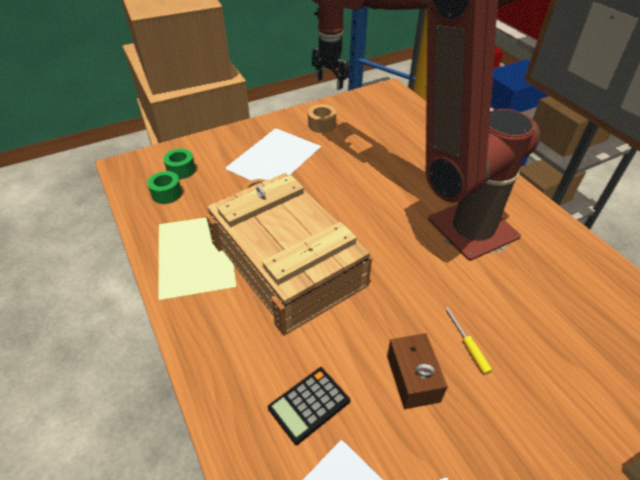

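View pics/top0.png

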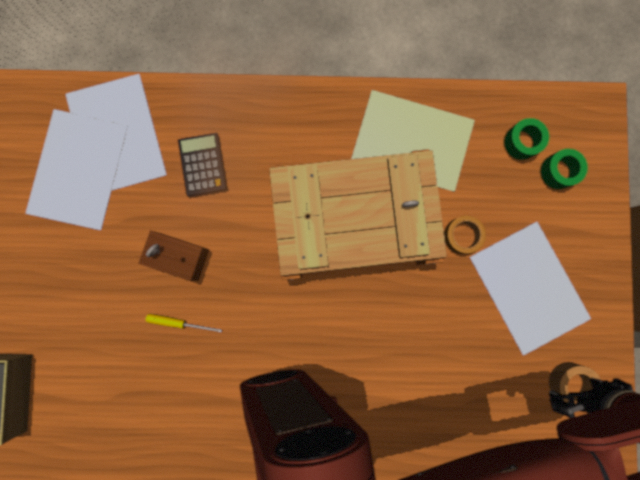

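The scene view shows the screw eye in the kit block at about (425,370), the empty hole at (413,349) and the drilled lid hole at (310,249). In the top view they are at about (153,251), (183,260) and (308,216).

```bash
cat > h.py <<'E'
import numpy as np, cv2
from workcell import env
def ray(c,uv):
    R=cv2.Rodrigues(np.array(c["rvec"]))[0]; o=-R.T@np.array(c["tvec"])
    d=R.T@np.array([(uv[0]-c["cx"])/c["fx"],(uv[1]-c["cy"])/c["fy"],1]); return o,d/np.linalg.norm(d)
def plane(c,uv,z):
    o,d=ray(c,uv); return o+d*(z-o[2])/d[2]
def tri(c1,u1,c2,u2):
    A=[];b=[]
    for c,u in((c1,u1),(c2,u2)):
        o,d=ray(c,u);P=np.eye(3)-np.outer(d,d);A.append(P);b.append(P@o)
    return np.linalg.lstsq(np.vstack(A),np.hstack(b),rcond=None)[0]
def proj(c,p): return cv2.projectPoints(np.array([p],float),np.array(c["rvec"]),np.array(c["tvec"]),np.array([[c["fx"],0,c["cx"]],[0,c["fy"],c["cy"]],[0,0,1.]]),None)[0].ravel()
def crop(c,u,v,w,h,k): return cv2.resize(c["img"][v:v+h,u:u+w,::-1],None,fx=k,fy=k,interpolation=cv2.INTER_CUBIC)
E
python3 - <<'E'
from h import *
s=env.camera("scene");t=env.camera("top")
np.set_printoptions(precision=4,suppress=True)
print("hole",plane(s,(310.5,249),.173),plane(t,(308,216),.173),tri(s,(310.5,249),t,(308,216)))
print("empty",plane(s,(413,349),.08),plane(t,(183,260),.08))
print("ring",tri(s,(425,370),t,(153,251)),plane(s,(425,370),.108),plane(t,(153,251),.108))
a=[crop(s,380,325,66,86,4.5),crop(t,130,220,86,66,4.5),crop(s,280,220,60,60,4.5),crop(t,278,186,60,60,4.5)]
W=np.zeros((600,780,3),np.uint8)
def put(i,x,y): W[y:y+i.shape[0],x:x+i.shape[1]]=i[:600-y,:780-x]
put(a[0],0,0);put(a[1],310,0);put(a[2],310,305);put(a[3],0+0,0) if 0 else None
put(a[3][:, :],585-75+0+0,305) if 0 else put(a[3],580-70+75-75,300) if 0 else None
put(cv2.resize(a[3],(190,190)),585,310)
cv2.imwrite("pics/crops.png",W)
E
```

```text
hole [ 0.5608 -0.0165  0.173 ] [ 0.5591 -0.0208  0.173 ] [ 0.5593 -0.0204  0.1685]
empty [0.4562 0.298  0.08  ] [0.4529 0.2954 0.08  ]
ring [0.4738 0.3632 0.1031] [0.4769 0.3646 0.108 ] [0.4729 0.3619 0.108 ]
```

View pics/crops.png

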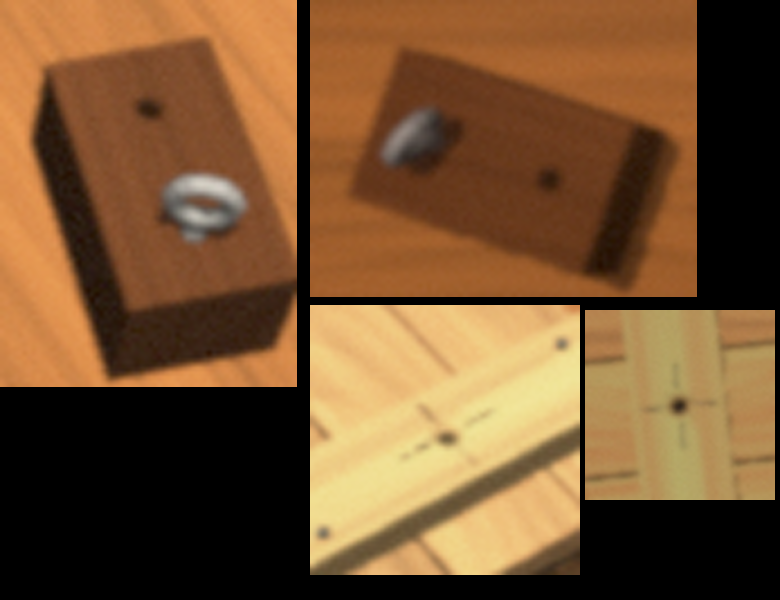

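Both crops confirm it: the ring centre is at (425.1,370.1) in scene and (152.7,250.4) in top, and the lid hole is at (310.4,249.6) and (307.7,216.0). Next I'll get the ring yaw from mask moments and the refined points.

```bash
cat >> h.py <<'E'
def blob(c,box,f):
    u,v,w,h=box; m=f(c["img"][v:v+h,u:u+w].astype(int)).astype(np.uint8)
    cs=max(cv2.findContours(m,cv2.RETR_EXTERNAL,cv2.CHAIN_APPROX_NONE)[0],key=cv2.contourArea)
    k=np.zeros_like(m); cv2.drawContours(k,[cs],-1,1,-1); M=cv2.moments(k,True)
    p=np.array([M["m10"]/M["m00"]+u,M["m01"]/M["m00"]+v])
    return p,np.array([[M["mu20"],M["mu11"]],[M["mu11"],M["mu02"]]])/M["m00"],M["m00"]
def ringyaw(c,cov,p):
    e=1e-3;J=np.array([(proj(c,p+e*v)-proj(c,p-e*v))/(2*e) for v in np.eye(3)]).T
    L=[]
    for d in range(180):
        a=np.radians(d);x=J@[np.cos(a),np.sin(a),0];z=J[:,2];n=J@[-np.sin(a),np.cos(a),0]
        L.append(np.abs(1e-4*(np.outer(x,x)+np.outer(z,z))+.6e-5*np.outer(n,n)-cov).sum())
    i=np.argsort(L)[:5]; return i,np.array(L)[i]
grey=lambda i:((i.max(2)-i.min(2)<45)&(i.max(2)>85))|(i[:,:,2]>i[:,:,0]-12)&(i[:,:,2]>70)
E
python3 - <<'E'
from h import *
np.set_printoptions(precision=4,suppress=True)
s=env.camera("scene");t=env.camera("top")
bs=blob(s,(408,355,32,32),grey);bt=blob(t,(138,235,32,32),grey);print(bs,bt)
p=tri(s,bs[0],t,bt[0]);print("ring",p)
print(ringyaw(s,bs[1],p),ringyaw(t,bt[1],p))
dark=lambda i:i.max(2)<95
hs=blob(s,(304,243,13,13),dark);ht=blob(t,(301,209,13,13),dark);print(hs[0],hs[2],ht[0],ht[2],tri(s,hs[0],t,ht[0]),plane(t,ht[0],.173),plane(s,hs[0],.173))
print("block empty hole",[plane(c,blob(c,b,lambda i:i.max(2)<45)[0],.08) for c,b in((s,(407,343,13,13)),(t,(176,254,13,13)))])
E
```

```text
(array([424.6701, 369.9289]), array([[21.4901,  0.1694],
       [ 0.1694, 12.6447]]), 197.0) (array([150.697, 249.5  ]), array([[ 8.4233, -7.6515],
       [-7.6515, 10.5227]]), 66.0)
ring [0.4775 0.3658 0.1109]
(array([147, 146, 148, 145, 149]), array([7.1647, 7.4175, 7.7974, 8.0121, 8.4077])) (array([143, 144, 145, 142, 146]), array([1.5919, 1.7106, 1.847 , 1.889 , 2.0012]))Traceback (most recent call last):
  File "<stdin>", line 8, in <module>
  File "h.py", line 17, in blob
    cs=max(cv2.findContours(m,cv2.RETR_EXTERNAL,cv2.CHAIN_APPROX_NONE)[0],key=cv2.contourArea)
ValueError: max() iterable argument is empty
```

```bash
cat >> h.py <<'E'
from scipy.spatial.transform import Rotation as Ro
def plan(target,turn,n,start=None,q=None):
    """print rows (cm, tool axes) from pose to target in n rows turning `turn` deg in total"""
    o=env.observe();p=np.array(o["position"] if start is None else start,float);q=np.array(o["ee_rot"] if q is None else q);R=Ro.from_quat(np.roll(q,-1))
    st=(np.array(target)-p)/n
    for i in range(n):
        print(np.round(R.inv().apply(st)*100,2).tolist(),round(turn/n,1)); R=R*Ro.from_euler("z",turn/n,degrees=True)
    return R
def state():
    o=env.observe();R=Ro.from_quat(np.roll(o["ee_rot"],-1)).as_matrix()
    print("t",o["time"],"p",np.round(o["position"],4),"yhead",round(np.degrees(np.arctan2(R[1,1],R[0,1])),1),"z",np.round(R[:,2],3),"q16",np.degrees(o["qpos"][[0,5]]).round(1),"F",np.round(o["ft_force"],1),"M",np.round(o["moment"],2),"w",round(o["width"],4),"ff",o["finger_force"])
E
python3 - <<'E'
from h import *
state()
R=plan((.42,-.2,.29),-63,9)
q=np.roll(R.as_quat(),1);print()
plan((.476,.3645,.23),-64.2,10,(.42,-.2,.29),q)
E
```

```text
t 0.3 p [ 0.1905 -0.595   0.2309] yhead -72.2 z [-0.     0.001 -1.   ] q16 [-79.5  -7.2] F [ 1.  -0.1  0.1] M [0.03 0.03 0.03] w 0.085 ff 0.0
[3.77, -3.4, -0.65] -7.0
[4.15, -2.92, -0.65] -7.0
[4.48, -2.39, -0.65] -7.0
[4.74, -1.83, -0.65] -7.0
[4.92, -1.24, -0.65] -7.0
[5.04, -0.63, -0.65] -7.0
[5.08, -0.01, -0.65] -7.0
[5.04, 0.61, -0.65] -7.0
[4.93, 1.22, -0.65] -7.0

[5.66, -0.35, 0.6] -6.4
[5.67, 0.28, 0.6] -6.4
[5.6, 0.91, 0.6] -6.4
[5.46, 1.53, 0.6] -6.4
[5.26, 2.13, 0.6] -6.4
[4.98, 2.71, 0.6] -6.4
[4.65, 3.25, 0.6] -6.4
[4.26, 3.75, 0.6] -6.4
[3.81, 4.2, 0.6] -6.4
[3.32, 4.6, 0.6] -6.4
```

```bash
python3 -m pendant '[{"travel":[3.77,-3.4,-0.65],"turn":-7},{"travel":[4.15,-2.92,-0.65],"turn":-7},{"travel":[4.48,-2.39,-0.65],"turn":-7},{"travel":[4.74,-1.83,-0.65],"turn":-7},{"travel":[4.92,-1.24,-0.65],"turn":-7},{"travel":[5.04,-0.63,-0.65],"turn":-7},{"travel":[5.08,0,-0.65],"turn":-7},{"travel":[5.04,0.61,-0.65],"turn":-7},{"travel":[4.93,1.22,-0.65],"turn":-7}]' && python3 -m pendant '[{"travel":[5.66,-0.35,0.6],"turn":-6.4},{"travel":[5.67,0.28,0.6],"turn":-6.4},{"travel":[5.6,0.91,0.6],"turn":-6.4},{"travel":[5.46,1.53,0.6],"turn":-6.4},{"travel":[5.26,2.13,0.6],"turn":-6.4},{"travel":[4.98,2.71,0.6],"turn":-6.4},{"travel":[4.65,3.25,0.6],"turn":-6.4},{"travel":[4.26,3.75,0.6],"turn":-6.4},{"travel":[3.81,4.2,0.6],"turn":-6.4},{"travel":[3.32,4.6,0.6],"turn":-6.4}]'
python3 - <<'E'
from h import *
for c in("scene","top"): env.camera(c)
state(); plan((.476,.3645,.089),0,4)
s=env.camera("scene");t=env.camera("top")
W=np.hstack([crop(s,370,270,100,130,4),crop(t,100,200,95,130,4)]);cv2.imwrite("pics/above.png",W)
o=env.observe()["position"];print(proj(s,o),proj(t,o))
E
```

```text
time: 1.42
position: [0.4207, -0.1986, 0.2903]
ee_rot: [0.0, 0.761, 0.649, 0.0]
ft_force: [0.2, -1.0, 0.5]
width: 0.0853
finger_force: 0.0
time: 2.68
position: [0.477, 0.3663, 0.2297]
ee_rot: [0.0, 0.301, 0.954, 0.0]
ft_force: [-0.1, -0.0, -0.0]
width: 0.085
finger_force: 0.0
t 2.775 p [0.4758 0.3687 0.2279] yhead 55.1 z [-0.002  0.001 -1.   ] q16 [ 30.2 -24.9] F [-1.  -0.8 -0.2] M [-0.01  0.04  0.01] w 0.0852 ff 0.0
[-0.07, -0.08, 3.47] 0.0
[-0.07, -0.08, 3.47] 0.0
[-0.07, -0.08, 3.47] 0.0
[-0.07, -0.08, 3.47] 0.0
[435.34455622 340.60317212] [131.80205268 246.46475812]
```

View pics/above.png

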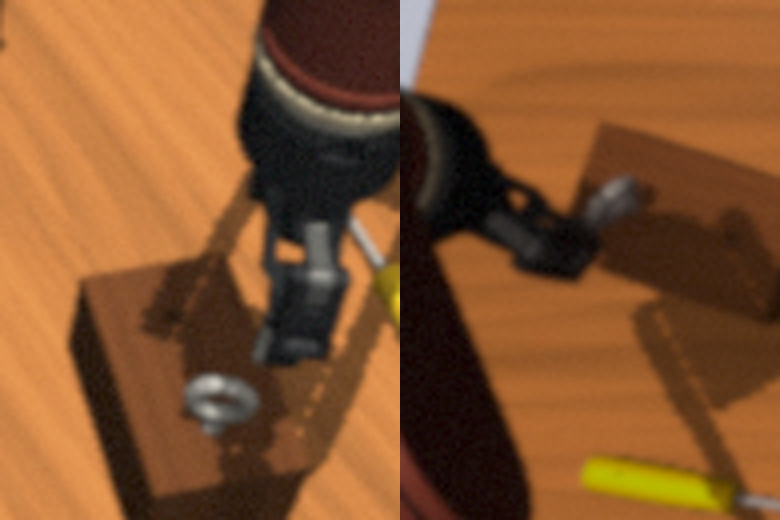

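The hand is above the block with the ring clear below it. The ring is at about crop (222,400), which is scene (425,370), and the finger is to its right. Descending part way, then re-reading the pose.

```bash
python3 -m pendant '[{"travel":[0,0,3],"turn":0},{"travel":[0,0,3],"turn":0},{"travel":[0,0,2],"turn":0},{"travel":[0,0,0],"turn":0},{"travel":[0,0,0],"turn":0}]'
python3 - <<'E'
from h import *
for i in range(3): env.camera("top");state()
E
```

```text
time: 3.5
position: [0.4779, 0.3643, 0.1512]
ee_rot: [0.001, 0.303, 0.953, 0.001]
ft_force: [0.4, -0.4, -0.3]
width: 0.0854
finger_force: 0.0
t 3.55 p [0.4781 0.3646 0.1516] yhead 54.7 z [ 0.002  0.001 -1.   ] q16 [ 29.8 -24.9] F [-0.5 -0.8 -0.3] M [0.01 0.07 0.02] w 0.0856 ff 0.0
t 3.6 p [0.478  0.3647 0.1516] yhead 54.7 z [ 0.002  0.001 -1.   ] q16 [ 29.8 -24.9] F [ 0.6 -0.  -0.4] M [-0.03 -0.   -0.01] w 0.0853 ff 0.0
t 3.65 p [0.4779 0.3647 0.1514] yhead 54.7 z [ 0.002  0.001 -1.   ] q16 [ 29.8 -24.9] F [-0.3  0.3  0.2] M [-0.01 -0.03  0.04] w 0.0853 ff 0.0
```

```bash
python3 -m pendant '[{"travel":[0,0,2.2],"turn":0},{"travel":[0,0,2],"turn":0},{"travel":[0,0,2],"turn":0},{"travel":[0,0,0],"turn":0}]' && python3 -m pendant '[{"travel":[0,0,0]},{"travel":[0,0,0]},{"travel":[0,0,0]},{"travel":[0,0,0]},{"travel":[0,0,0]},{"travel":[0,0,0]},{"travel":[0,0,0]},{"travel":[0,0,0]}]' 0.2
python3 - <<'E'
from h import *
state()
E
```

```text
time: 4.15
position: [0.4754, 0.3634, 0.0852]
ee_rot: [-0.002, 0.303, 0.953, -0.002]
ft_force: [0.4, 0.3, -0.5]
width: 0.0855
finger_force: 0.0
t 4.15 p [0.4754 0.3634 0.0852] yhead 54.8 z [-0.004 -0.002 -1.   ] q16 [ 29.8 -24.9] F [ 0.4  0.3 -0.5] M [-0.03 -0.03 -0.02] w 0.0855 ff 0.0invalid input at $[0]: expected keys travel, turn
```

```bash
python3 -m pendant '[{"travel":[0,0,0],"turn":0},{"travel":[0,0,0],"turn":0},{"travel":[0,0,0],"turn":0},{"travel":[0,0,0],"turn":0},{"travel":[0,0,0],"turn":0},{"travel":[0,0,0],"turn":0},{"travel":[0,0,0],"turn":0},{"travel":[0,0,0],"turn":0}]' 0.2
python3 - <<'E'
from h import *
state()
E
```

```text
time: 5.15
position: [0.477, 0.3641, 0.0881]
ee_rot: [0.0, 0.303, 0.953, -0.0]
ft_force: [-2.5, -3.1, 5.6]
width: 0.0085
finger_force: 58.8
t 5.15 p [0.477  0.3641 0.0881] yhead 54.8 z [-0.    -0.001 -1.   ] q16 [ 29.8 -24.9] F [-2.5 -3.1  5.6] M [-0.65  0.4   0.01] w 0.0085 ff 58.76353288885525
```

```bash
python3 -m pendant '[{"travel":[0,0,-1.2],"turn":0},{"travel":[0,0,-2.4],"turn":0},{"travel":[0,0,-3.4],"turn":0},{"travel":[0,0,-3.6],"turn":0},{"travel":[0,0,-3.6],"turn":0},{"travel":[0,0,-3.2],"turn":0},{"travel":[0,0,0],"turn":0}]'
python3 - <<'E'
from h import *
state()
s=env.camera("scene");t=env.camera("top")
dark=lambda i:i.max(2)<110
for c,(u,v) in((s,(304,243)),(t,(301,209))):
    g=c["img"][v:v+13,u:u+13].max(2).astype(float); w=np.clip(g.min()+35-g,0,None); yy,xx=np.mgrid[v:v+13,u:u+13]
    c["h"]=((w*xx).sum()/w.sum(),(w*yy).sum()/w.sum()); print(g.min(),np.median(g),c["h"],plane(c,c["h"],.172))
h=tri(s,s["h"],t,t["h"]);print("hole",h)
# go above the hole, turning q6 to about -145
dq1=-10.2-29.8
for turn in (-80,): plan((.5593,-.0195,.26),turn,9)
E
```

```text
time: 6.02
position: [0.4786, 0.3656, 0.2658]
ee_rot: [0.002, 0.303, 0.953, 0.003]
ft_force: [0.1, 1.0, -1.5]
width: 0.0089
finger_force: 58.4
t 6.025 p [0.4786 0.3656 0.2658] yhead 54.8 z [ 0.006  0.004 -1.   ] q16 [ 29.9 -24.9] F [ 0.1  1.  -1.5] M [ 0.04 -0.01 -0.03] w 0.0089 ff 58.413936150836605
129.0 235.0 (np.float64(310.0), np.float64(249.28813559322035)) [ 0.56193323 -0.01704492  0.172     ]
54.0 177.0 (np.float64(307.2583333333333), np.float64(215.81666666666666)) [ 0.55963789 -0.0190214   0.172     ]
hole [ 0.56039085 -0.01916584  0.16905588]
[-3.21, -2.95, 0.01] -8.9
[-2.71, -3.42, 0.01] -8.9
[-2.15, -3.79, 0.01] -8.9
[-1.54, -4.08, 0.01] -8.9
[-0.89, -4.27, 0.01] -8.9
[-0.22, -4.36, 0.01] -8.9
[0.45, -4.34, 0.01] -8.9
[1.12, -4.22, 0.01] -8.9
[1.76, -3.99, 0.01] -8.9
```

```bash
python3 -m pendant '[{"travel":[-3.21,-2.95,0],"turn":-8.9},{"travel":[-2.71,-3.42,0],"turn":-8.9},{"travel":[-2.15,-3.79,0],"turn":-8.9},{"travel":[-1.54,-4.08,0],"turn":-8.9},{"travel":[-0.89,-4.27,0],"turn":-8.9},{"travel":[-0.22,-4.36,0],"turn":-8.9},{"travel":[0.45,-4.34,0],"turn":-8.9},{"travel":[1.12,-4.22,0],"turn":-8.9},{"travel":[1.76,-3.99,0],"turn":-8.9},{"travel":[0,0,0],"turn":0}]' && python3 -m pendant '[{"travel":[0,0,1.5],"turn":0},{"travel":[0,0,1],"turn":0},{"travel":[0,0,0],"turn":0},{"travel":[0,0,0],"turn":0}]'
python3 - <<'E'
from h import *
state()
s=env.camera("scene");t=env.camera("top");state()
o=np.array(env.observe()["position"])
print("tcp",proj(s,o),proj(t,o),"tip expected",proj(s,o-[0,0,.043]),proj(t,o-[0,0,.043]),"neck",proj(s,o+[0,0,.002]))
cv2.imwrite("pics/hole.png",np.hstack([crop(s,270,180,80,110,5),crop(t,260,160,80,110,5)]))
E
```

```text
time: 7.38
position: [0.5589, -0.022, 0.2593]
ee_rot: [-0.002, -0.38, 0.925, 0.001]
ft_force: [-1.3, 0.9, -1.8]
width: 0.0089
finger_force: 58.7
time: 7.88
position: [0.5596, -0.0188, 0.2368]
ee_rot: [0.0, -0.382, 0.924, 0.0]
ft_force: [-0.4, -0.1, -0.4]
width: 0.0088
finger_force: 58.7
t 7.875 p [ 0.5596 -0.0188  0.2368] yhead 134.9 z [ 0.  0. -1.] q16 [ -10.  -144.9] F [-0.4 -0.1 -0.4] M [-0.03 -0.02 -0.05] w 0.0088 ff 58.71241252767504
t 7.975 p [ 0.5599 -0.0191  0.2374] yhead 134.9 z [ 0.001 -0.    -1.   ] q16 [ -10.  -144.9] F [ 0.3 -0.3 -0.9] M [-0.05  0.04 -0.02] w 0.0087 ff 58.712039910251406
tcp [310.08764396 230.17632219] [306.53298318 211.83541487] tip expected [310.25903192 242.36330833] [307.05664758 214.44148785] neck [310.07944473 229.59329483]
```

View pics/hole.png

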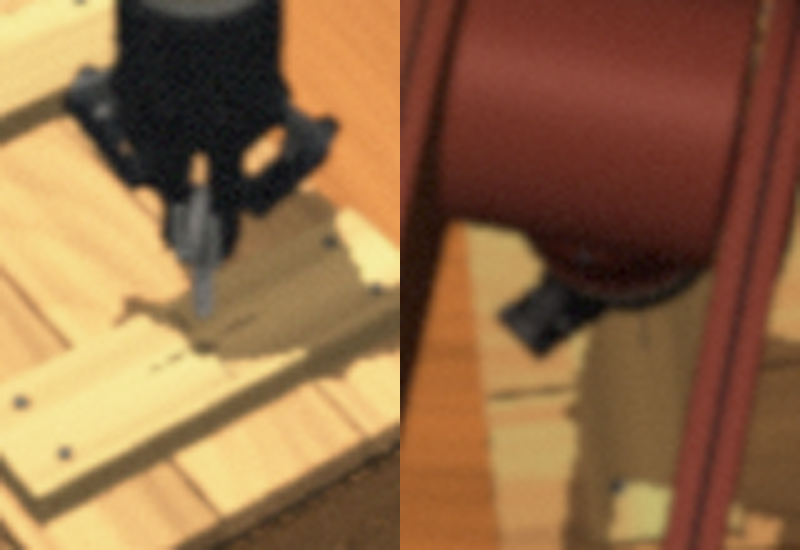

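In the scene half, the eye hangs straight from the gripper. Its tip is at about (310.8,243), right above the hole at about (310.6,249.4). The top view is blocked by the arm. I'll check the shank column numerically.

Run:
```python
from h import *
np.set_printoptions(precision=4,suppress=True)
s=env.camera("scene");state()
o=np.array(env.observe()["position"])
I=s["img"].astype(int)
for v in range(232,253):
    r=I[v,302:320]; sat=(r[:,0]-r[:,2]); w=np.clip(35-sat,0,None); 
    print(v,round((w*np.arange(302,320)).sum()/max(w.sum(),1),2),w.sum(),r.max(1)[4:14])
for d in((0,0),(.5,.6)): print(plane(s,(310.2-d[0],249.4-d[1]),.173))
```

```text
t 8.025 p [ 0.5599 -0.0193  0.2374] yhead 134.9 z [ 0.001 -0.    -1.   ] q16 [ -10.  -144.9] F [ 0.8 -0.3 -1.2] M [-0.06 -0.   -0.03] w 0.0088 ff 58.711990831207004
232 310.57 141 [137 107  94  80  71  76  86  90 105 122]
233 310.28 98 [171 132 111  95  87  92 103 116 129 137]
234 310.08 74 [209 154 119 102 100 111 126 131 141 141]
235 309.99 73 [221 173 127 100  98 114 132 141 142 142]
236 309.99 67 [234 196 135 100  91 108 128 142 145 144]
237 309.97 69 [233 197 137 105 101 107 130 142 145 143]
238 309.93 68 [202 165 127 110 113 119 128 141 143 140]
239 309.91 67 [166 145 120 116 116 119 130 137 140 139]
240 309.91 64 [148 141 126 114 117 121 131 138 139 138]
241 309.96 53 [143 142 128 116 115 121 129 138 142 143]
242 310.04 28 [135 138 129 124 117 121 132 141 144 151]
243 0.0 0 [124 131 132 130 129 129 137 144 151 152]
244 0.0 0 [115 120 134 137 137 139 146 149 154 152]
245 0.0 0 [123 120 130 144 145 148 151 155 152 142]
246 0.0 0 [163 144 140 147 153 158 154 152 142 143]
247 0.0 0 [214 172 150 148 148 148 146 150 151 151]
248 0.0 0 [235 204 157 134 124 125 131 138 150 156]
249 0.0 0 [234 212 165 130 109 107 120 137 151 155]
250 0.0 0 [227 228 203 160 142 141 148 150 156 156]
251 0.0 0 [226 240 238 226 212 213 218 190 169 167]
252 0.0 0 [241 245 245 243 241 241 240 228 207 206]
[ 0.5621 -0.0157  0.173 ]
[ 0.5622 -0.0181  0.173 ]
```

```bash
python3 -m pendant '[{"travel":[-0.16,0,0.8],"turn":0},{"travel":[0,0,0.8],"turn":0},{"travel":[0,0,0.5],"turn":0},{"travel":[0,0,0.3],"turn":0},{"travel":[0,0,0.2],"turn":0},{"travel":[0,0,0],"turn":0}]'
python3 - <<'E'
from h import *
state()
E
```

```text
time: 8.78
position: [0.5607, -0.0184, 0.2108]
ee_rot: [-0.0, -0.381, 0.924, 0.0]
ft_force: [-0.0, -0.1, -1.6]
width: 0.0087
finger_force: 58.7
t 8.775 p [ 0.5607 -0.0184  0.2108] yhead 134.8 z [-0. -0. -1.] q16 [  -9.9 -144.8] F [-0.  -0.1 -1.6] M [-0.01 -0.03 -0.  ] w 0.0087 ff 58.7115323775015
```

```bash
python3 -m pendant '[{"travel":[0,0,0.3],"turn":0},{"travel":[0,0,0.3],"turn":0},{"travel":[0,0,0.2],"turn":0},{"travel":[0,0,0],"turn":0}]';python3 -m pendant '[{"travel":[0,0,0.3],"turn":0},{"travel":[0,0,0.3],"turn":0},{"travel":[0,0,0.1],"turn":0},{"travel":[0,0,0],"turn":0}]'
python3 - <<'E'
from h import *
state()
E
```

```text
time: 9.28
position: [0.5605, -0.0183, 0.2025]
ee_rot: [-0.0, -0.381, 0.924, 0.0]
ft_force: [0.5, -0.3, -0.5]
width: 0.0084
finger_force: 58.7
time: 9.78
position: [0.5606, -0.0183, 0.1957]
ee_rot: [-0.0, -0.381, 0.924, 0.0]
ft_force: [0.5, 0.1, -1.9]
width: 0.0087
finger_force: 58.7
t 9.775 p [ 0.5606 -0.0183  0.1957] yhead 134.9 z [-0.  0. -1.] q16 [  -9.9 -144.8] F [ 0.5  0.1 -1.9] M [-0.04  0.04  0.01] w 0.0087 ff 58.71141632585022
```

```bash
python3 -m pendant '[{"travel":[0,0,0.2],"turn":0},{"travel":[0,0,0.15],"turn":0},{"travel":[0,0,0],"turn":0}]';python3 -m pendant '[{"travel":[0,0,0.1],"turn":0},{"travel":[0,0,0],"turn":0}]'; python3 -m pendant '[{"travel":[0,0,0.05],"turn":0},{"travel":[0,0,0],"turn":0}]'
python3 - <<'E'
from h import *
state()
E
```

```text
time: 10.15
position: [0.5606, -0.0183, 0.1921]
ee_rot: [-0.0, -0.381, 0.924, 0.0]
ft_force: [-0.4, -0.3, -0.7]
width: 0.0088
finger_force: 58.7
time: 10.4
position: [0.5608, -0.0184, 0.1914]
ee_rot: [0.0, -0.381, 0.924, -0.0]
ft_force: [0.3, 0.3, -0.7]
width: 0.0087
finger_force: 58.7
time: 10.65
position: [0.5609, -0.0184, 0.1911]
ee_rot: [0.0, -0.381, 0.924, -0.0]
ft_force: [0.3, -0.2, 1.2]
width: 0.0087
finger_force: 58.8
t 10.65 p [ 0.5609 -0.0184  0.1911] yhead 134.8 z [ 0. -0. -1.] q16 [  -9.9 -144.8] F [ 0.3 -0.2  1.2] M [-0.06  0.12  0.01] w 0.0087 ff 58.79946429183292
```

```bash
python3 -m pendant '[{"travel":[0,0,0.1],"turn":0},{"travel":[0,0,0],"turn":0},{"travel":[0,0,0],"turn":0}]'; python3 -m pendant '[{"travel":[0,0,0.06],"turn":0},{"travel":[0,0,0],"turn":0},{"travel":[0,0,0],"turn":0}]'
python3 - <<'E'
from h import *
state()
E
```

```text
time: 11.02
position: [0.561, -0.0184, 0.1903]
ee_rot: [0.0, -0.381, 0.924, -0.0]
ft_force: [-1.1, -0.2, 5.3]
width: 0.0088
finger_force: 59.4
time: 11.4
position: [0.561, -0.0184, 0.19]
ee_rot: [0.0, -0.381, 0.924, -0.0]
ft_force: [-1.0, 0.3, 6.1]
width: 0.0087
finger_force: 59.7
t 11.4 p [ 0.561  -0.0184  0.19  ] yhead 134.9 z [ 0.001 -0.    -1.   ] q16 [  -9.9 -144.8] F [-1.   0.3  6.1] M [0.06 0.44 0.01] w 0.0087 ff 59.668984249699406
```

```bash
python3 -m pendant '[{"travel":[0,0,0.08],"turn":0},{"travel":[0,0,0.08],"turn":0},{"travel":[0,0,0],"turn":0},{"travel":[0,0,0],"turn":0}]'
python3 - <<'E'
from h import *
for i in range(4): env.camera("top");state()
E
```

```text
time: 11.9
position: [0.5611, -0.0184, 0.1893]
ee_rot: [0.001, -0.382, 0.924, -0.0]
ft_force: [-3.5, 0.5, 11.3]
width: 0.0087
finger_force: 60.2
t 11.95 p [ 0.5612 -0.0184  0.1893] yhead 134.9 z [ 0.001 -0.    -1.   ] q16 [  -9.9 -144.8] F [-4.4 -0.2 11.5] M [0.13 0.82 0.01] w 0.0088 ff 60.22469792373158
t 12.0 p [ 0.5612 -0.0184  0.1893] yhead 134.9 z [ 0.001 -0.    -1.   ] q16 [  -9.9 -144.8] F [-3.8  0.8 10.8] M [0.13 0.87 0.02] w 0.0086 ff 60.2240844210246
t 12.05 p [ 0.5612 -0.0184  0.1893] yhead 134.9 z [ 0.001 -0.    -1.   ] q16 [  -9.9 -144.8] F [-3.3  1.1 10.8] M [ 0.16  0.86 -0.01] w 0.0087 ff 60.224778802084984
t 12.1 p [ 0.5611 -0.0184  0.1893] yhead 134.9 z [ 0.001 -0.    -1.   ] q16 [  -9.9 -144.8] F [-4.5  1.  11.4] M [ 0.14  0.85 -0.03] w 0.009 ff 60.22424800496992
```

```bash
python3 -m pendant '[{"travel":[0.04,0.04,0.08],"turn":0},{"travel":[0,0,0.05],"turn":0},{"travel":[0,0,0],"turn":0},{"travel":[0,0,0],"turn":0}]'
python3 - <<'E'
from h import *
for i in range(3): env.camera("top");state()
E
```

```text
time: 12.6
position: [0.5611, -0.0185, 0.1888]
ee_rot: [0.001, -0.382, 0.924, -0.001]
ft_force: [-4.2, 1.2, 13.8]
width: 0.0089
finger_force: 60.6
t 12.65 p [ 0.5611 -0.0185  0.1888] yhead 134.9 z [ 0.003 -0.    -1.   ] q16 [  -9.9 -144.8] F [-4.7  1.2 14.2] M [0.15 0.83 0.02] w 0.0091 ff 60.57516332267369
t 12.7 p [ 0.5611 -0.0184  0.1888] yhead 134.9 z [ 0.003 -0.    -1.   ] q16 [  -9.9 -144.8] F [-3.7  0.7 13.9] M [0.17 0.9  0.01] w 0.0088 ff 60.5750551419078
t 12.75 p [ 0.5611 -0.0184  0.1888] yhead 134.9 z [ 0.003 -0.    -1.   ] q16 [  -9.9 -144.8] F [-4.   0.7 13.5] M [0.14 0.83 0.04] w 0.0089 ff 60.57494605771353
```

```bash
python3 -m pendant '[{"travel":[0,0,0.05],"turn":0},{"travel":[0,0,0],"turn":0},{"travel":[0,0,0.01],"turn":8},{"travel":[0,0,0.01],"turn":8},{"travel":[0,0,0.01],"turn":8}]'
python3 - <<'E'
from h import *
for i in range(3): env.camera("top");state()
E
```

```text
time: 13.38
position: [0.5613, -0.0187, 0.1884]
ee_rot: [0.002, -0.179, 0.984, -0.001]
ft_force: [-4.3, -0.5, 15.5]
width: 0.0088
finger_force: 60.7
t 13.425 p [ 0.5613 -0.0187  0.1884] yhead 110.3 z [ 0.003 -0.001 -1.   ] q16 [  -9.9 -120.2] F [-4.   0.1 15.3] M [ 0.07  0.96 -0.01] w 0.0087 ff 60.73452830674796
t 13.475 p [ 0.5613 -0.0187  0.1883] yhead 110.7 z [ 0.003 -0.001 -1.   ] q16 [  -9.9 -120.6] F [-4.2  1.4 16.2] M [ 0.05  0.95 -0.  ] w 0.009 ff 60.73324285764102
t 13.525 p [ 0.5613 -0.0186  0.1884] yhead 110.8 z [ 0.003 -0.001 -1.   ] q16 [  -9.9 -120.8] F [-4.6  0.6 15.3] M [0.06 0.91 0.02] w 0.0089 ff 60.7327576633179
```

```bash
python3 -m pendant '[{"travel":[0.05,0.02,0.01],"turn":8},{"travel":[0.05,0.02,0.01],"turn":8},{"travel":[0,0,0.01],"turn":8},{"travel":[0,0,0.01],"turn":8},{"travel":[0,0,0.01],"turn":8},{"travel":[0,0,0],"turn":0}]'
python3 - <<'E'
from h import *
for i in range(3): env.camera("top");state()
E
```

```text
time: 14.28
position: [0.5608, -0.0189, 0.188]
ee_rot: [0.003, 0.167, 0.986, -0.0]
ft_force: [-2.2, -0.4, 14.8]
width: 0.0083
finger_force: 60.7
t 14.325 p [ 0.5609 -0.019   0.1881] yhead 70.8 z [ 0.005 -0.002 -1.   ] q16 [-10.  -80.8] F [-1.9 -1.5 14.6] M [-0.23  0.52  0.07] w 0.0089 ff 60.65794459172821
t 14.375 p [ 0.5609 -0.0189  0.188 ] yhead 70.8 z [ 0.005 -0.002 -1.   ] q16 [-10.  -80.8] F [-2.4 -1.  13.9] M [-0.16  0.53 -0.01] w 0.0089 ff 60.6579974926899
t 14.425 p [ 0.5609 -0.0189  0.188 ] yhead 70.9 z [ 0.005 -0.002 -1.   ] q16 [-10.  -80.8] F [-2.1 -1.  14.5] M [-0.15  0.49  0.02] w 0.0088 ff 60.6583462881008
```

```bash
python3 -m pendant '[{"travel":[0.02,0.01,0.05],"turn":10},{"travel":[0,0,0.02],"turn":10},{"travel":[0,0,0.012],"turn":10},{"travel":[0,0,0.012],"turn":10},{"travel":[0,0,0.012],"turn":10},{"travel":[0,0,0.012],"turn":10},{"travel":[0,0,0],"turn":0}]'
python3 - <<'E'
from h import *
for i in range(3): env.camera("top");state()
E
```

```text
time: 15.3
position: [0.5605, -0.0191, 0.1871]
ee_rot: [0.002, 0.638, 0.77, 0.001]
ft_force: [-2.5, -1.8, 15.2]
width: 0.009
finger_force: 61.0
t 15.35 p [ 0.5605 -0.0191  0.1871] yhead 10.8 z [ 0.004 -0.002 -1.   ] q16 [-10.  -20.8] F [-4.5 -2.2 15.7] M [-0.39  0.79  0.05] w 0.0087 ff 60.999391890945844
t 15.4 p [ 0.5605 -0.0191  0.1871] yhead 10.8 z [ 0.004 -0.002 -1.   ] q16 [-10.  -20.8] F [-4.1 -2.  16.3] M [-0.29  0.83 -0.01] w 0.009 ff 60.99948089606187
t 15.45 p [ 0.5605 -0.0191  0.1871] yhead 10.8 z [ 0.004 -0.002 -1.   ] q16 [-10.  -20.8] F [-3.6 -2.  15.9] M [-0.4   0.85  0.04] w 0.0091 ff 60.99946882262884
```

```bash
python3 -m pendant '[{"travel":[-0.01,-0.035,0.012],"turn":10},{"travel":[-0.01,-0.03,0.012],"turn":10},{"travel":[0,0,0.012],"turn":10},{"travel":[0,0,0.012],"turn":10},{"travel":[0,0,0.012],"turn":10},{"travel":[0,0,0.012],"turn":10},{"travel":[0,0,0],"turn":0}]'
python3 - <<'E'
from h import *
for i in range(3): env.camera("top");state()
E
```

```text
time: 16.32
position: [0.5599, -0.019, 0.1864]
ee_rot: [0.001, 0.937, 0.348, 0.002]
ft_force: [-3.6, -0.5, 16.6]
width: 0.009
finger_force: 61.0
t 16.375 p [ 0.5599 -0.0189  0.1864] yhead -49.2 z [ 0.004 -0.001 -1.   ] q16 [-10.   39.2] F [-4.3  0.2 16.4] M [-0.08  0.82 -0.01] w 0.0089 ff 60.969365779128566
t 16.425 p [ 0.5599 -0.0189  0.1864] yhead -49.2 z [ 0.005 -0.001 -1.   ] q16 [-10.   39.2] F [-3.4 -0.5 16.7] M [-0.07  0.72 -0.  ] w 0.0088 ff 60.969004364342254
t 16.475 p [ 0.5599 -0.0189  0.1864] yhead -49.1 z [ 0.005 -0.001 -1.   ] q16 [-10.   39.2] F [-3.6 -0.  16.2] M [-0.07  0.72 -0.03] w 0.009 ff 60.969353788750595
```

```bash
python3 -m pendant '[{"travel":[-0.045,-0.04,0.011],"turn":10},{"travel":[0,0,0.011],"turn":10},{"travel":[0,0,0.011],"turn":10},{"travel":[0,0,0.011],"turn":10},{"travel":[0,0,0.011],"turn":10},{"travel":[0,0,0.011],"turn":10},{"travel":[0,0,0.011],"turn":10},{"travel":[0,0,0.011],"turn":10},{"travel":[0,0,0.011],"turn":10},{"travel":[0,0,0],"turn":0}]'
python3 - <<'E'
from h import *
for i in range(3): env.camera("top");state()
E
```

```text
time: 17.73
position: [0.5599, -0.0183, 0.1855]
ee_rot: [-0.001, 0.909, -0.417, 0.003]
ft_force: [-2.4, 1.1, 15.3]
width: 0.0087
finger_force: 60.8
t 17.775 p [ 0.5599 -0.0183  0.1855] yhead -139.2 z [ 0.006 -0.    -1.   ] q16 [-10.  129.2] F [-2.4  1.6 16.1] M [0.43 0.34 0.09] w 0.0087 ff 60.790665819477
t 17.825 p [ 0.5599 -0.0183  0.1855] yhead -139.1 z [ 0.006 -0.    -1.   ] q16 [-10.  129.2] F [-0.9  1.7 16. ] M [ 0.36  0.35 -0.  ] w 0.0091 ff 60.790564490889665
t 17.875 p [ 0.5599 -0.0183  0.1855] yhead -139.1 z [ 0.006 -0.    -1.   ] q16 [-10.  129.2] F [-2.4  1.8 15.1] M [0.37 0.33 0.02] w 0.0092 ff 60.79030767985387
```

```bash
python3 -m pendant '[{"travel":[0,0,-0.1],"turn":0},{"travel":[0,0,-0.1],"turn":0},{"travel":[0,0,-0.1],"turn":0},{"travel":[0,0,0],"turn":0},{"travel":[0,0,0],"turn":0}]'
python3 - <<'E'
from h import *
state();env.camera("top");state()
E
```

```text
time: 18.5
position: [0.5595, -0.0183, 0.1869]
ee_rot: [-0.001, 0.909, -0.416, 0.002]
ft_force: [1.4, 0.8, 7.2]
width: 0.0088
finger_force: 59.7
t 18.5 p [ 0.5595 -0.0183  0.1869] yhead -139.1 z [ 0.005 -0.    -1.   ] q16 [-10.  129.2] F [1.4 0.8 7.2] M [ 0.3  -0.35 -0.04] w 0.0088 ff 59.71347542618787
t 18.55 p [ 0.5596 -0.0183  0.1869] yhead -139.1 z [ 0.005 -0.    -1.   ] q16 [-10.  129.2] F [1.1 1.2 8.2] M [ 0.22 -0.31  0.03] w 0.0091 ff 59.713654401641634
```

```bash
python3 -m pendant '[{"travel":[0.03,-0.04,-0.1],"turn":0},{"travel":[0.03,-0.04,-0.08],"turn":0},{"travel":[0,0,0],"turn":0},{"travel":[0,0,0],"turn":0}]'
python3 - <<'E'
from h import *
state();env.camera("top");state()
E
```

```text
time: 19.05
position: [0.5594, -0.0183, 0.1873]
ee_rot: [-0.0, 0.909, -0.416, 0.001]
ft_force: [2.6, 0.8, 4.2]
width: 0.0087
finger_force: 59.5
t 19.05 p [ 0.5594 -0.0183  0.1873] yhead -139.2 z [ 0.002 -0.    -1.   ] q16 [-10.  129.2] F [2.6 0.8 4.2] M [ 0.22 -0.7   0.04] w 0.0087 ff 59.455100454716785
t 19.1 p [ 0.5593 -0.0183  0.1873] yhead -139.2 z [ 0.002 -0.    -1.   ] q16 [-10.  129.2] F [3.  0.7 3.7] M [ 0.21 -0.7   0.02] w 0.0089 ff 59.48170929579419
```

```bash
python3 -m pendant '[{"travel":[0,0,0],"turn":0},{"travel":[0,0,0],"turn":0},{"travel":[0,0,0],"turn":0},{"travel":[0,0,0],"turn":0},{"travel":[0,0,0],"turn":0},{"travel":[0,0,0],"turn":0}]' 8.5
python3 - <<'E'
from h import *
state();s=env.camera("scene");state()
cv2.imwrite("pics/rel.png",crop(s,260,180,110,90,6))
E
```

```text
time: 19.85
position: [0.5587, -0.0183, 0.1869]
ee_rot: [0.0, 0.909, -0.416, -0.0]
ft_force: [1.0, -0.3, 0.9]
width: 0.085
finger_force: 0.0
t 19.85 p [ 0.5587 -0.0183  0.1869] yhead -139.1 z [-0. -0. -1.] q16 [-10.  129.2] F [ 1.  -0.3  0.9] M [-0.01  0.01 -0.  ] w 0.085 ff 0.0
t 19.9 p [ 0.5587 -0.0183  0.187 ] yhead -139.1 z [ 0.  0. -1.] q16 [-10.  129.2] F [ 0.4  0.  -0.5] M [-0.01  0.    0.01] w 0.085 ff 0.0
```

View pics/rel.png

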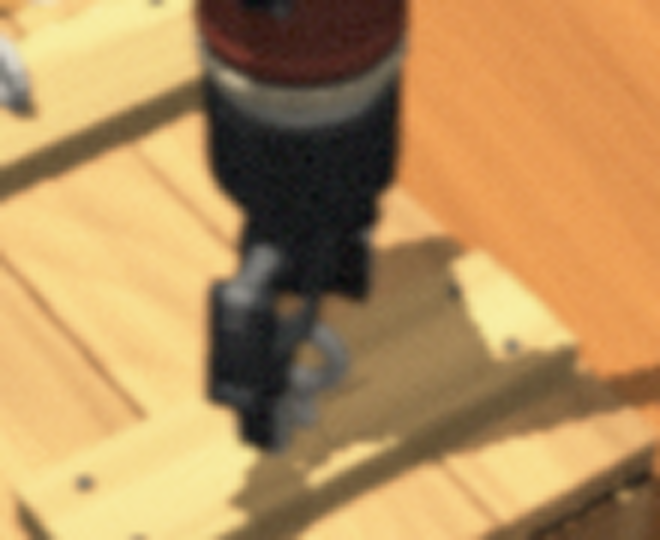

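The image shows the eye standing in its hole with the fingers open. Part of the ring, at about (311.7,241), shows behind the near finger. Turning back half a turn to regrip.

```bash
python3 -m pendant '[{"travel":[0.13,-0.15,-0.05],"turn":0},{"travel":[0,0,0],"turn":-10},{"travel":[0,0,0],"turn":-10},{"travel":[0,0,0],"turn":-10},{"travel":[0,0,0],"turn":-10},{"travel":[0,0,0],"turn":-10},{"travel":[0,0,0],"turn":-10},{"travel":[0,0,0],"turn":-10},{"travel":[0,0,0],"turn":-10},{"travel":[0,0,0],"turn":-10}]' && python3 -m pendant '[{"travel":[0,0,0],"turn":-10},{"travel":[0,0,0],"turn":-10},{"travel":[0,0,0],"turn":-10},{"travel":[0,0,0],"turn":-10},{"travel":[0,0,0],"turn":-10},{"travel":[0,0,0],"turn":-10},{"travel":[0,0,0],"turn":-10},{"travel":[0,0,0],"turn":-10},{"travel":[0,0,0],"turn":-10},{"travel":[0,0,0],"turn":0}]'
python3 - <<'E'
from h import *
state();env.camera("top");state()
E
python3 -m pendant '[{"travel":[0,0,0],"turn":0},{"travel":[0,0,0],"turn":0},{"travel":[0,0,0],"turn":0},{"travel":[0,0,0],"turn":0},{"travel":[0,0,0],"turn":0},{"travel":[0,0,0],"turn":0},{"travel":[0,0,0],"turn":0},{"travel":[0,0,0],"turn":0}]' 0.2
python3 - <<'E'
from h import *
state();env.camera("top");state()
E
```

```text
time: 21.15
position: [0.5608, -0.0183, 0.1875]
ee_rot: [0.0, 0.936, 0.352, 0.0]
ft_force: [0.9, -0.7, 1.6]
width: 0.085
finger_force: 0.0
time: 22.4
position: [0.5608, -0.0183, 0.1875]
ee_rot: [0.0, 0.417, 0.909, 0.0]
ft_force: [0.4, 0.5, -0.9]
width: 0.0851
finger_force: 0.0
t 22.4 p [ 0.5608 -0.0183  0.1875] yhead 40.8 z [ 0.  0. -1.] q16 [ -9.9 -50.7] F [ 0.4  0.5 -0.9] M [ 0.06 -0.01 -0.  ] w 0.0851 ff 0.0
t 22.45 p [ 0.5608 -0.0183  0.1875] yhead 40.6 z [ 0. -0. -1.] q16 [ -9.9 -50.6] F [-0.4  0.5  0.2] M [0.03 0.02 0.03] w 0.0853 ff 0.0
time: 23.45
position: [0.5607, -0.0183, 0.1875]
ee_rot: [0.0, 0.416, 0.909, 0.0]
ft_force: [-0.7, 0.5, -0.1]
width: 0.009
finger_force: 58.3
t 23.45 p [ 0.5607 -0.0183  0.1875] yhead 40.8 z [ 0. -0. -1.] q16 [ -9.9 -50.8] F [-0.7  0.5 -0.1] M [-0.03  0.07 -0.05] w 0.009 ff 58.31452885991894
t 23.5 p [ 0.5607 -0.0183  0.1874] yhead 40.8 z [ 0. -0. -1.] q16 [ -9.9 -50.8] F [-0.1 -0.6  1.4] M [-0.02  0.06  0.04] w 0.0088 ff 58.31494252430275
```

```bash
python3 -m pendant '[{"travel":[0.02,-0.025,0.1],"turn":0},{"travel":[0.02,-0.025,0.1],"turn":0},{"travel":[0.02,-0.025,0.08],"turn":0},{"travel":[0,0,0],"turn":0},{"travel":[0,0,0],"turn":0}]'
python3 - <<'E'
from h import *
state();env.camera("top");state()
E
```

```text
time: 24.12
position: [0.5606, -0.0184, 0.1862]
ee_rot: [0.001, 0.416, 0.909, 0.0]
ft_force: [-0.6, 0.2, 7.6]
width: 0.0086
finger_force: 59.2
t 24.125 p [ 0.5606 -0.0184  0.1862] yhead 40.9 z [ 0.003 -0.    -1.   ] q16 [ -9.9 -50.8] F [-0.6  0.2  7.6] M [ 0.1   0.17 -0.01] w 0.0086 ff 59.176960381446406
t 24.175 p [ 0.5606 -0.0184  0.1862] yhead 40.9 z [ 0.003 -0.    -1.   ] q16 [ -9.9 -50.8] F [-0.6  0.8  7.9] M [ 0.08  0.21 -0.  ] w 0.0088 ff 59.17724245344289
```

```bash
python3 -m pendant '[{"travel":[0.02,-0.025,0.1],"turn":0},{"travel":[0.02,-0.025,0.1],"turn":0},{"travel":[0,0,0],"turn":0},{"travel":[0,0,0],"turn":0}]'
python3 - <<'E'
from h import *
state();env.camera("top");state()
E
```

```text
time: 24.68
position: [0.5607, -0.0184, 0.1854]
ee_rot: [0.002, 0.416, 0.909, 0.001]
ft_force: [-1.4, 1.0, 12.6]
width: 0.009
finger_force: 59.8
t 24.675 p [ 0.5607 -0.0184  0.1854] yhead 40.9 z [ 0.004 -0.    -1.   ] q16 [ -9.9 -50.8] F [-1.4  1.  12.6] M [ 0.13  0.29 -0.04] w 0.009 ff 59.837446231395006
t 24.725 p [ 0.5607 -0.0184  0.1854] yhead 40.9 z [ 0.004 -0.    -1.   ] q16 [ -9.9 -50.8] F [-1.2  0.1 12.3] M [ 0.15  0.33 -0.02] w 0.009 ff 59.83612040989101
```

```bash
python3 -m pendant '[{"travel":[0.015,-0.02,0.09],"turn":0},{"travel":[0,0,0.08],"turn":0},{"travel":[0,0,0],"turn":0},{"travel":[0,0,0.012],"turn":10},{"travel":[0,0,0.012],"turn":10},{"travel":[0,0,0.012],"turn":10},{"travel":[0,0,0],"turn":0}]'
python3 - <<'E'
from h import *
state();env.camera("top");state()
E
```

```text
time: 25.6
position: [0.5609, -0.0186, 0.1844]
ee_rot: [0.002, 0.638, 0.77, 0.001]
ft_force: [-3.4, 0.6, 16.4]
width: 0.0089
finger_force: 60.4
t 25.6 p [ 0.5609 -0.0186  0.1844] yhead 10.7 z [ 0.006 -0.001 -1.   ] q16 [-10.  -20.7] F [-3.4  0.6 16.4] M [0.14 0.61 0.  ] w 0.0089 ff 60.39989041630179
t 25.65 p [ 0.5609 -0.0186  0.1844] yhead 10.8 z [ 0.006 -0.001 -1.   ] q16 [-10.  -20.8] F [-3.   0.8 16.7] M [0.17 0.57 0.06] w 0.0089 ff 60.39942636969499
```

```bash
python3 -m pendant '[{"travel":[0.01,-0.05,0.011],"turn":10},{"travel":[0,0,0.011],"turn":10},{"travel":[0,0,0.011],"turn":10},{"travel":[0,0,0.011],"turn":10},{"travel":[0,0,0.011],"turn":10},{"travel":[0,0,0.011],"turn":10},{"travel":[0,0,0],"turn":0}]'
python3 - <<'E'
from h import *
state();env.camera("top");state()
E
```

```text
time: 26.52
position: [0.5606, -0.019, 0.1838]
ee_rot: [0.002, 0.937, 0.348, 0.003]
ft_force: [-1.6, -0.7, 16.5]
width: 0.0087
finger_force: 60.3
t 26.525 p [ 0.5606 -0.019   0.1838] yhead -49.3 z [ 0.006 -0.002 -1.   ] q16 [-10.   39.3] F [-1.6 -0.7 16.5] M [-0.1   0.4   0.03] w 0.0087 ff 60.30673006083816
t 26.575 p [ 0.5606 -0.019   0.1838] yhead -49.2 z [ 0.006 -0.002 -1.   ] q16 [-10.   39.2] F [-2.3 -0.7 16.4] M [-0.1   0.39  0.01] w 0.009 ff 60.306065512122586
```

```bash
python3 -m pendant '[{"travel":[-0.02,-0.02,0.011],"turn":10},{"travel":[0,0,0.011],"turn":10},{"travel":[0,0,0.011],"turn":10},{"travel":[0,0,0.011],"turn":10},{"travel":[0,0,0.011],"turn":10},{"travel":[0,0,0.011],"turn":10},{"travel":[0,0,0],"turn":0}]'
python3 - <<'E'
from h import *
state();env.camera("top");state()
E
```

```text
time: 27.45
position: [0.5602, -0.0191, 0.1831]
ee_rot: [0.0, 0.986, -0.167, 0.003]
ft_force: [-3.1, -0.8, 16.5]
width: 0.0087
finger_force: 60.3
t 27.45 p [ 0.5602 -0.0191  0.1831] yhead -109.3 z [ 0.006 -0.002 -1.   ] q16 [-10.   99.3] F [-3.1 -0.8 16.5] M [-0.18  0.53  0.02] w 0.0087 ff 60.313965529203415
t 27.5 p [ 0.5602 -0.0191  0.1831] yhead -109.2 z [ 0.006 -0.002 -1.   ] q16 [-10.   99.2] F [-2.7 -1.  16.5] M [-0.17  0.49 -0.01] w 0.0088 ff 60.31386649352498
```

```bash
python3 -m pendant '[{"travel":[0.03,-0.02,-0.12],"turn":0},{"travel":[0.03,-0.02,-0.12],"turn":0},{"travel":[0.03,-0.02,-0.12],"turn":0},{"travel":[0,0,0],"turn":0},{"travel":[0,0,0],"turn":0}]'
python3 - <<'E'
from h import *
state();env.camera("top");state()
E
```

```text
time: 28.12
position: [0.5602, -0.0189, 0.1846]
ee_rot: [0.001, 0.986, -0.166, 0.002]
ft_force: [-1.1, -1.5, 7.4]
width: 0.0088
finger_force: 59.1
t 28.125 p [ 0.5602 -0.0189  0.1846] yhead -109.2 z [ 0.003 -0.002 -1.   ] q16 [-10.   99.2] F [-1.1 -1.5  7.4] M [-0.41  0.15  0.05] w 0.0088 ff 59.12351711187512
t 28.175 p [ 0.5601 -0.0189  0.1845] yhead -109.2 z [ 0.003 -0.002 -1.   ] q16 [-10.   99.2] F [-1.1 -1.3  7. ] M [-0.4   0.13  0.01] w 0.0088 ff 59.124247514409944
```

```bash
python3 -m pendant '[{"travel":[0,0,-0.12],"turn":0},{"travel":[0,0,-0.12],"turn":0},{"travel":[0,0,-0.04],"turn":0},{"travel":[0,0,0],"turn":0}]'
python3 - <<'E'
from h import *
state();env.camera("top");state()
E
python3 -m pendant '[{"travel":[0,0,0],"turn":0},{"travel":[0,0,0],"turn":0},{"travel":[0,0,0],"turn":0},{"travel":[0,0,0],"turn":0},{"travel":[0,0,0],"turn":0},{"travel":[0,0,0],"turn":0}]' 8.5
python3 -m pendant '[{"travel":[0,0,-1],"turn":0},{"travel":[0,0,-2],"turn":0},{"travel":[0,0,-4],"turn":0},{"travel":[0,0,-5],"turn":0},{"travel":[-6,0,-2],"turn":0},{"travel":[-6,0,0],"turn":0},{"travel":[-6,0,0],"turn":0},{"travel":[0,0,0],"turn":0},{"travel":[0,0,0],"turn":0}]'
python3 - <<'E'
from h import *
state();s=env.camera("scene");t=env.camera("top")
cv2.imwrite("pics/fin.png",np.hstack([crop(s,270,200,80,75,5),crop(t,270,180,75,75,5)]))
cv2.imwrite("pics/finall.png",np.hstack([cv2.resize(c["img"][:,:,::-1],(400,300)) for c in(s,t)]))
E
```

```text
time: 28.68
position: [0.5593, -0.0182, 0.1856]
ee_rot: [0.0, 0.986, -0.166, 0.0]
ft_force: [2.7, -2.7, 2.5]
width: 0.0085
finger_force: 58.5
t 28.675 p [ 0.5593 -0.0182  0.1856] yhead -109.2 z [ 0.001 -0.    -1.   ] q16 [-9.9 99.2] F [ 2.7 -2.7  2.5] M [-0.34 -0.48 -0.03] w 0.0085 ff 58.45643983455375
t 28.725 p [ 0.5593 -0.0182  0.1856] yhead -109.1 z [ 0.001 -0.    -1.   ] q16 [-9.9 99.2] F [ 2.1 -2.1  1.4] M [-0.34 -0.55 -0.  ] w 0.0088 ff 58.45607339520939
time: 29.48
position: [0.5591, -0.0181, 0.1857]
ee_rot: [-0.0, 0.986, -0.166, 0.0]
ft_force: [0.2, 0.1, -0.4]
width: 0.0848
finger_force: 0.0
time: 30.6
position: [0.3904, 0.0407, 0.3272]
ee_rot: [-0.0, 0.986, -0.166, 0.002]
ft_force: [-0.0, 0.0, 0.7]
width: 0.0849
finger_force: 0.0
t 30.6 p [0.3904 0.0407 0.3272] yhead -109.1 z [ 0.004 -0.001 -1.   ] q16 [ -5.6 103.5] F [-0.   0.   0.7] M [-0.02 -0.02 -0.  ] w 0.0849 ff 0.0
```

View pics/fin.png

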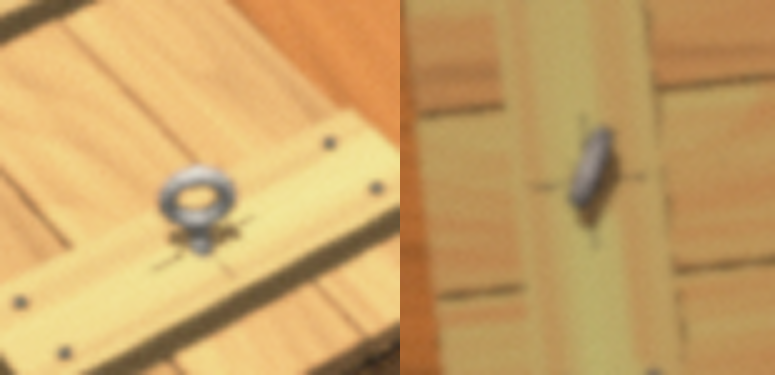

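View pics/finall.png

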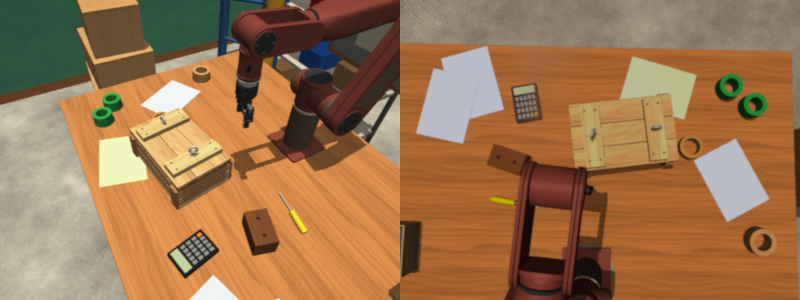

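The screw eye stands upright in the drilled hole, with its ring at about (309.6,239.6) in scene and (308.4,213.4) in top. The tape roll, calculator and screwdriver are where they started. The tool turned the eye about 424° and went down about 5 mm, so I'm handing in.

Run:
```python
from h import *
s=env.camera("scene");t=env.camera("top");print(tri(s,(309.6,239.6),t,(308.4,213.4)))
print(env.sign_off())
```

```text
[ 0.56078135 -0.02206965  0.20216039]
the job is handed in; nothing more can be done
None
```

The screw eye is standing upright in the lid hole and released, after about 424° clockwise at roughly 14–18 N (an estimated 5 mm deeper; lateral force under about 5 N), with the tape roll, calculator and screwdriver left where they were; the job is handed in at about 31 s, and no verdict was shown.

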